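# Snap the parts-tub lid shut all round

## Robot

A 6-joint arm with a two-finger parallel gripper is mounted at the origin on the work surface. World frame = base frame: x ahead of the robot, y to its left, z up, the work surface at z = 0. Lengths are in m, angles in rad, forces in N, time in s.
With the tool pointing down it reaches from about 0.35 to 0.975 m from the base axis. Payload 4.9 kg.
Tool frame: the origin (TCP) lies midway between the tips of the shut fingers; the grasp point (between the pads) lies 19 mm behind it; x points along the fingers, y is the direction in which the jaws open and shut, and the axes are right-handed (so a half turn about x gives the same grasp; the last joint's range is limited). The gripper opens to 85 mm and grips with 20 to 120 N. Pads are 22 mm wide; open, the fingers measure 114 mm over their backs; the gripper's body (76 mm by 85 mm) begins 54 mm behind the grasp point. The pads swing forward as they close: fully open they stand 13 mm farther back than shut.
Start: joints at [0.995, 0.053, 1.613, -0, 1.476, -0.119], TCP at [0.276, 0.561, 0.2] pointing down, gripper open.
Joint ranges: [-3.01, 3.01], [-1.01, 2.22], [0.06, 2.58], [-1.02, 4.17], [0.09, 2.62], [-3.14, 3.14]. Speed limits (rad/s): [2.57, 2.57, 3.14, 3.14, 3.14, 3.14].

## Interface

Orientations are given as a rotation vector (axis times angle).
In Python, from station import ctrl gives the robot as it stands.
- The arm moves only by the shell command python3 -m handwheel 'ROWS' [FORCE]. ROWS is JSON, a list of rows, each a list of 3 entries, a list of its own where there are three numbers: the finger opening in m, from 0 to 0.0854, then the shift along the tool's x, y, z in m, then the turn, a rotation vector about the tool's x, y, z in degrees. In form: [[claw, [dx, dy, dz], [ax, ay, az]], ...]. A call has 1 to 10 rows; each row shifts and turns the commanded pose from where the row before left it, along the tool's axes as they then stand; what a row does not reach is not made up. A row lasts 1/12 s, in which the tool goes at most 41.7 mm and 7.16 degrees, less where a joint would pass 70% of its speed; a pose out of reach is approached as far as the arm can. A call with a gripper value outside its range is refused whole. The fingers move at their own pace and stop on an object; FORCE is the grip in N (left out, the last holds). Time passes only in rows, so rows that do not move let the fingers close. It gives the time, the measured TCP pose, the force and the opening at its end, in the units of the state.
- ctrl.get_obs(): the state, without advancing time (a new reading comes with each control period).
- ctrl.get_image(name): name is "scene" or "side" or "wrist"; returns the picture (480x640x3 uint8, red, green, blue); there is no depth.
- ctrl.camera_params(name): a dict with "vertical_fov" (degrees; the focal length in pixels is half the picture's height over the tangent of half this angle, whatever the lens; pixels are square), "cx", "cy" (the principal point, pixels), "rvec" (rotation vector, rad) and "tvec" (3), from world to camera coordinates, as OpenCV has them; the wrist camera has in their place "T_tool_cam" (4x4, takes a point from camera to tool coordinates, whose origin is the TCP and whose axes are the tool frame's). Camera axes: x right, y down, z forward; pixel columns grow to the right and rows downward; lengths in m; the calibration is good to about 2 mm. A picture is of the moment at which its call begins: read the wrist's pose just before it. camera_params takes no time and is no camera call.
- ctrl.finish_job(): hands the job in, once; it reports no verdict.
Trained networks look in the newest picture that a camera, given by its name, has taken for a name from the list of things; names that differ only in an ending like _2 or _b are one class to them, and where a whole thing is asked for, a point or a joint stands for the part that bears it (a point fixed in the world has none). Each returns a list of dicts, best first, with "score" (0 to 1); they miss things now and then, are a little off and sometimes report something else, mostly with a low value. They report only what shows in the picture. A call takes as long as a camera call.
- ctrl.look_for(thing, camera): "box" ([centre column, centre row, width, height] in pixels, round what is visible of it).
- ctrl.silhouettes(thing, camera): "mask" (480x640 bool, what is visible of it) and "box" ([centre column, centre row, width, height] in pixels, round what is visible of it).
- ctrl.tip_of(thing, camera): "centre" ([row, column] in pixels: a listed point, or the origin of a listed thing).
The state is a dict: "t": time; "q": joint angles; "dq": joint speeds; "effort": joint torques, N m; "tool_pos": TCP position; "tool_rot": TCP orientation; "contact_force": force on the tool from outside, world axes, zero at the start; "wrist_torque": the same for the moment, N m; "opening": finger opening in m.
Only numpy, scipy, OpenCV 4.12 (cv2) and the standard library are available. Lean on these libraries where they do the work, as an engineer would, in place of code of your own. Each camera call takes 0.05 s, during which the arm holds its last target.

## Task

Press down all round the blue rim of the orange parts tub's lid, section by section, with the fingertips, until all six sections have clicked shut and stay down. The tub stays standing where it is: do not lift it, tip it or shove it along the bench, and leave the other things on the bench alone.

Things in the scene. Friction and masses are not known exactly. Their poses are not given: they have to be found in the camera images.
- tub: Orange parts tub under a snap lid, standing loose on the bench, about 0.95 kg (a third more or less). 130 mm (x) by 180 mm (y), 70 mm high; 138 x 188 mm over the lid. Origin: centre of its underside; z up, y along its length, x away from the robot at zero yaw. The lid's blue rim is in six separate sections, each pressed on its own; some may already be shut (pressing again does no harm).
- window (a point): Middle of the top face of the lid's clear window, 98 mm (tub x) by 148 mm (tub y), inside the blue rim. It does not move on the tub; 72 mm above the bench, 4 mm below the tops of shut sections.
- pad_near_left (a point): Yellow dot, middle of the top face of the blue rim section on the robot-side long edge, left half (tub -x, +y); strip 20 mm wide, 92 mm long along tub y. It moves with the section: 83 mm above the bench when proud (a pale band shows under the skirt), 76 mm when shut.
- sec_near_left (a joint): How far the near left section is pressed down, in m: 0 standing proud, 0.007 clicked shut. Pressed straight down it resists with 6 to 9 N, gives way half way (0.0035) and snaps home and stays; let go earlier it springs back up
- pad_near_right (a point): Yellow dot, middle of the top face of the blue rim section on the robot-side long edge, right half (-x, -y); strip 20 mm wide, 92 mm long along tub y. It moves with the section: 83 mm above the bench when proud (a pale band shows under the skirt), 76 mm when shut.
- sec_near_right (a joint): How far the near right section is pressed down, in m: 0 standing proud, 0.007 clicked shut. Pressed straight down it resists with 6 to 9 N, gives way half way (0.0035) and snaps home and stays; let go earlier it springs back up
- pad_far_left (a point): Yellow dot, middle of the top face of the blue rim section on the far long edge, left half (+x, +y); strip 20 mm wide, 92 mm long along tub y. It moves with the section: 83 mm above the bench when proud (a pale band shows under the skirt), 76 mm when shut.
- sec_far_left (a joint): How far the far left section is pressed down, in m: 0 standing proud, 0.007 clicked shut. Pressed straight down it resists with 6 to 9 N, gives way half way (0.0035) and snaps home and stays; let go earlier it springs back up
- pad_far_right (a point): Yellow dot, middle of the top face of the blue rim section on the far long edge, right half (+x, -y); strip 20 mm wide, 92 mm long along tub y. It moves with the section: 83 mm above the bench when proud (a pale band shows under the skirt), 76 mm when shut.
- sec_far_right (a joint): How far the far right section is pressed down, in m: 0 standing proud, 0.007 clicked shut. Pressed straight down it resists with 6 to 9 N, gives way half way (0.0035) and snaps home and stays; let go earlier it springs back up
- pad_left_end (a point): Yellow dot, middle of the top face of the blue rim section on the left short end (+y); strip 20 mm wide, 94 mm long along tub x. It moves with the section: 83 mm above the bench when proud (a pale band shows under the skirt), 76 mm when shut.
- sec_left_end (a joint): How far the left end section is pressed down, in m: 0 standing proud, 0.007 clicked shut. Pressed straight down it resists with 6 to 9 N, gives way half way (0.0035) and snaps home and stays; let go earlier it springs back up
- pad_right_end (a point): Yellow dot, middle of the top face of the blue rim section on the right short end (-y); strip 20 mm wide, 94 mm long along tub x. It moves with the section: 83 mm above the bench when proud (a pale band shows under the skirt), 76 mm when shut.
- sec_right_end (a joint): How far the right end section is pressed down, in m: 0 standing proud, 0.007 clicked shut. Pressed straight down it resists with 6 to 9 N, gives way half way (0.0035) and snaps home and stays; let go earlier it springs back up
- spring_a: dark valve spring standing on end, 32 mm diameter, 45 mm tall, close beside the tub's left end; origin centre of underside; a bystander
- spring_b: the same kind of spring, close beside the tub's right end; a bystander
- oil_can: dark steel oil can, 68 mm diameter, about 160 mm tall to the tip of its spout; origin centre of underside; a bystander
- carton: plain white carton 60 x 60 x 65 mm; origin centre of underside; a bystander
- jar: amber jar with black cap, 52 mm diameter, 75 mm tall; origin centre of underside; a bystander
- wrench: steel wrench 170 mm long, lying flat; a bystander
- screwdriver: screwdriver 190 mm long, lying flat; a bystander

How it is judged:
At the end, for the whole second after the job is handed in: All six rim sections are pressed at least 5.5 of their 7 mm and stay so; the tub stands flat on the bench (underside within 6 mm of it, tilt under 0.05 rad), at rest and within 30 mm of where it began; each bystander is within 30 mm of where it began (value of joint each of sec_near_left, sec_near_right, sec_far_left, sec_far_right, sec_left_end, sec_right_end above 0.0055 m and height (world z) of tub below 0.006 m and angle between tub's own z axis and vertical below 0.05 rad and distance of each of tub, spring_a, spring_b, oil_can, carton, jar, wrench, screwdriver from where it was at the start of the episode below 0.03 m and linear speed of tub below 0.02 m/s); the robot touches nothing.
It fails at once if the tub is lifted or carried (height (world z) of tub above 0.012 m).
It fails at once if the tub is tipped by more than 0.15 rad (angle between tub's own z axis and vertical above 0.15 rad).
It fails at once if the tub is shoved more than 30 mm from where it stood (distance of tub from where it was at the start of the episode above 0.03 m).
It fails at once if another thing on the bench is lifted, or knocked or moved more than 30 mm (distance of any of spring_a, spring_b, oil_can, carton, jar, wrench, screwdriver from where it was at the start of the episode above 0.03 m).
It also fails if it takes over 58 s, if anything falls off the work surface, if the arm or the gripper's body presses on something with over 40 N, if the wrist force passes 120 N, or if a joint passes its speed limit or range.

## Working session

There is one attempt and no reset: what is moved stays moved. The work goes in short steps, Python scripts to look and compute and a shell command to move; the robot and the scene stay as the last step left them, time stands still between calls to the robot, and variables do not carry over. Pictures are saved under pics/ and viewed, and the job is handed in when it is done.

```bash
ls; mkdir -p pics; python3 - <<'E'
from station import ctrl
import cv2
o=ctrl.get_obs();print({k:o[k] for k in('t','tool_pos','tool_rot','opening','contact_force')})
for n in('scene','side','wrist'):
    im=ctrl.get_image(n);cv2.imwrite(f'pics/{n}0.png',im[:,:,::-1]);print(n,ctrl.camera_params(n))
E
```

```text
pics
{'t': 0.0, 'tool_pos': array([0.27527816, 0.56035469, 0.19828135]), 'tool_rot': array([ 0.35671003,  1.54167981, -0.35973607]), 'opening': 0.08534129776445626, 'contact_force': array([-0.84172394, -0.58269572, -0.53302546])}
scene {'vertical_fov': 43.23107459581601, 'cx': 329.22676179338754, 'cy': 239.83584949565483, 'rvec': array([ 1.5965481 ,  1.96987115, -0.81248751]), 'tvec': array([ 0.11425254, -0.38791406,  1.65599377])}
side {'vertical_fov': 56.135772232551716, 'cx': 326.1675457778257, 'cy': 234.09914395888882, 'rvec': array([ 0.69853081, -2.71949039,  0.9507506 ]), 'tvec': array([0.5233355 , 0.26952382, 0.95348702])}
wrist {'vertical_fov': 70.76560109830821, 'cx': 320.36442614601543, 'cy': 239.6719862045719, 'T_tool_cam': array([[-3.56194617e-04, -3.02714968e-01,  9.53081068e-01,
        -1.73231586e-01],
       [ 9.99999908e-01, -3.37448665e-04,  2.66550067e-04,
        -4.91046366e-04],
       [ 2.40927240e-04,  9.53081074e-01,  3.02715060e-01,
        -7.71743088e-02],
       [ 0.00000000e+00,  0.00000000e+00,  0.00000000e+00,
         1.00000000e+00]])}
```

View pics/scene0.png

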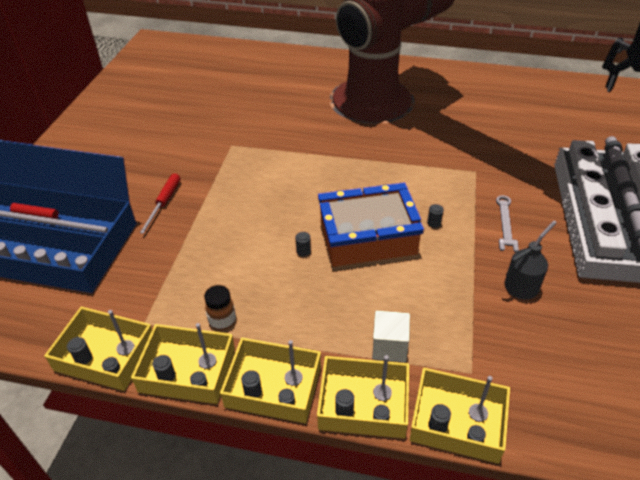

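View pics/side0.png

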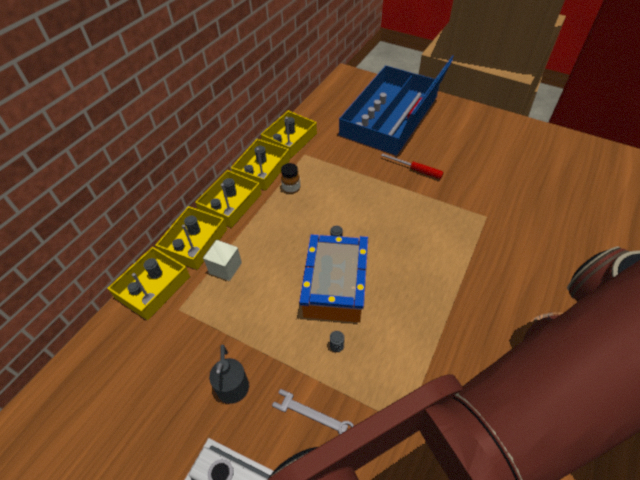

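View pics/wrist0.png

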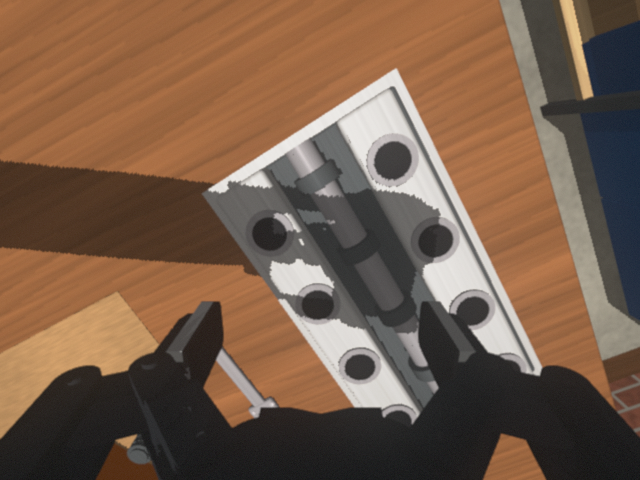

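The scene view shows the tub at about (370,225), with springs at (303,244) and (436,216). In the side view the tub is at (335,275). Next I'll locate the dots.

```bash
cat > h.py <<'E'
from station import ctrl
import numpy as np, cv2
from scipy.spatial.transform import Rotation as R
def cam(n,obs=None):
    p=ctrl.camera_params(n); f=240/np.tan(np.radians(p['vertical_fov']/2))
    K=np.array([[f,0,p['cx']],[0,f,p['cy']],[0,0,1]])
    if 'rvec' in p:
        Rm=R.from_rotvec(p['rvec']).as_matrix(); t=np.array(p['tvec'])
    else:
        T=np.eye(4);T[:3,:3]=R.from_rotvec(obs['tool_rot']).as_matrix();T[:3,3]=obs['tool_pos']
        M=np.linalg.inv(T@p['T_tool_cam']);Rm=M[:3,:3];t=M[:3,3]
    return K,Rm,t
def proj(c,X):
    K,Rm,t=c; v=(Rm@np.asarray(X,float).T).T+t; v=v@K.T; return v[...,:2]/v[...,2:]
def ray(c,uv,z):
    K,Rm,t=c; d=Rm.T@np.linalg.inv(K)@np.array([uv[0],uv[1],1.]); C=-Rm.T@t
    return C+d*(z-C[2])/d[2]
P=['near_left','near_right','far_left','far_right','left_end','right_end']
L={'near_left':(-.059,.047),'near_right':(-.059,-.047),'far_left':(.059,.047),'far_right':(.059,-.047),'left_end':(0,.084),'right_end':(0,-.084)}
def yellow(im):
    hsv=cv2.cvtColor(im,cv2.COLOR_RGB2HSV)
    m=cv2.inRange(hsv,(22,120,120),(35,255,255))
    n,l,s,c=cv2.connectedComponentsWithStats(m)
    return [(c[i],s[i,4]) for i in range(1,n)]
E
python3 - <<'E'
from h import *
for n in('scene','side'):
    im=ctrl.get_image(n);c=cam(n)
    print(n,[(np.round(a,1),s) for a,s in yellow(im) if 5<s<120])
    for p in P:
        r=ctrl.tip_of('pad_'+p,n)[:2]
        print(p,[(np.round(x['centre'][::-1],1),round(x['score'],2),ray(c,x['centre'][::-1],.08).round(4)) for x in r])
    r=ctrl.tip_of('window',n)[:1];print([ray(c,x['centre'][::-1],.072).round(4) for x in r])
    for p,h in (('spring_a',0),('oil_can',0),('jar',0),('carton',0)):
        r=ctrl.tip_of(p,n)[:2];print(p,[(round(x['score'],2),ray(c,x['centre'][::-1],h).round(3)) for x in r])
    cv2.imwrite(f'pics/{n}_crop.png',cv2.resize(im[170:280,290:450] if n=='scene' else im[215:360,270:400],None,fx=4,fy=4,interpolation=2)[:,:,::-1])
print(ctrl.get_obs()['t'])
E
```

```text
scene [(array([385., 187.]), np.int32(13)), (array([339.8, 192.9]), np.int32(15)), (array([409.5, 203.5]), np.int32(16)), (array([328.3, 216.9]), np.int32(15)), (array([399.9, 228.3]), np.int32(16)), (array([352.2, 235. ]), np.int32(20))]
near_left [(array([386.6, 186.3]), 0.89, array([0.4545, 0.1037, 0.08  ]))]
near_right [(array([337.9, 193.6]), 0.79, array([0.4981, 0.0083, 0.08  ]))]
far_left [(array([402.9, 225.4]), 0.97, array([0.565, 0.152, 0.08 ]))]
far_right [(array([347.2, 233. ]), 0.79, array([0.6082, 0.049 , 0.08  ])), (array([411.3, 206.1]), 0.66, array([0.5055, 0.1616, 0.08  ]))]
left_end [(array([409.4, 207.5]), 0.67, array([0.5105, 0.1584, 0.08  ]))]
right_end [(array([329.5, 217.9]), 0.72, array([0.5735, 0.0066, 0.08  ])), (array([522.1, 281.8]), 0.38, array([0.6661, 0.3791, 0.08  ]))]
[array([0.5459, 0.0772, 0.072 ])]
spring_a [(0.87, array([ 0.597, -0.05 ,  0.   ])), (0.66, array([0.466, 0.213, 0.   ]))]
oil_can [(0.66, array([0.596, 0.397, 0.   ])), (0.64, array([0.532, 0.073, 0.   ]))]
jar [(0.58, array([ 0.797, -0.151,  0.   ])), (0.3, array([ 0.416, -0.005,  0. 
[... 491 characters left out ...]
7.8, 168.9]), 0.29, array([ 0.5117, -0.2983,  0.08  ]))]
far_left [(array([305.4, 282.5]), 0.88, array([0.5696, 0.1446, 0.08  ]))]
far_right [(array([311.5, 250.6]), 0.63, array([0.6018, 0.0626, 0.08  ]))]
left_end [(array([329.4, 299.5]), 0.92, array([0.5026, 0.1569, 0.08  ]))]
right_end [(array([339.3, 239.8]), 0.51, array([0.56  , 0.0037, 0.08  ]))]
[array([0.5205, 0.0648, 0.072 ])]
spring_a [(0.82, array([0.462, 0.216, 0.   ])), (0.61, array([ 0.584, -0.044,  0.   ]))]
oil_can [(0.63, array([0.591, 0.388, 0.   ])), (0.63, array([ 0.528, -0.381,  0.   ]))]
jar [(0.86, array([ 0.802, -0.166,  0.   ])), (0.41, array([0.422, 0.357, 0.   ]))]
carton [(0.82, array([0.789, 0.156, 0.   ]))]
1.35
```

View pics/scene_crop.png

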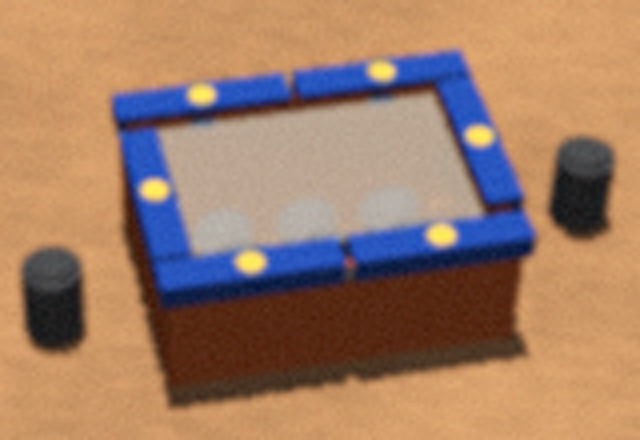

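View pics/side_crop.png

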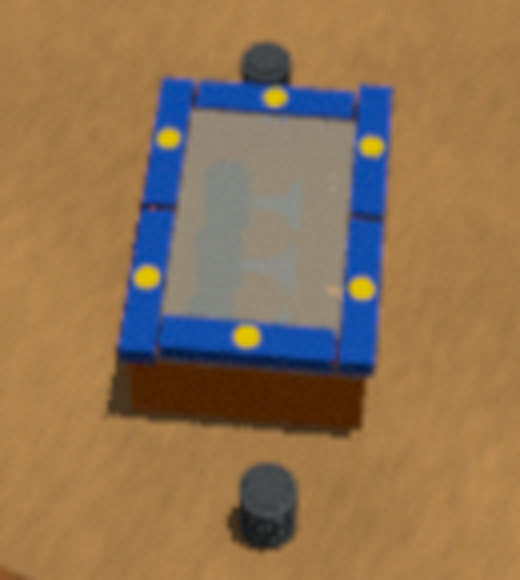

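Both crops show all six dots cleanly. I'll fit the tub pose from them.

```bash
cat > fit.py <<'E'
from h import *
from scipy.optimize import least_squares
S={'near_left':(385,187),'near_right':(339.8,192.9),'left_end':(409.5,203.5),'right_end':(328.3,216.9),'far_left':(399.9,228.3),'far_right':(352.2,235)}
D={'right_end':(338.3,238.7),'far_right':(311.7,249.3),'near_right':(362.4,251.4),'far_left':(306.3,283.9),'near_left':(359.6,286.7),'left_end':(331.3,298.7)}
cs,cd=cam('scene'),cam('side')
def pts(v):
    c,s=np.cos(v[2]),np.sin(v[2])
    return np.array([[v[0]+c*L[p][0]-s*L[p][1],v[1]+s*L[p][0]+c*L[p][1],v[3+i]] for i,p in enumerate(P)])
def res(v):
    X=pts(v)
    # side camera offset (calib slop) weak
    return np.r_[(proj(cs,X)-[S[p] for p in P]).ravel(),(proj(cd,X)-[D[p] for p in P]).ravel()]
r=least_squares(res,[.53,.08,.4]+[.08]*6)
print(r.x[:3].round(4),np.degrees(r.x[2]),dict(zip(P,r.x[3:].round(4))),np.sqrt(np.mean(r.fun**2)))
for p,x in zip(P,pts(r.x)):print(p,x.round(4))
print(r.fun.reshape(12,2).round(1).tolist())
E
python3 fit.py
```

```text
[0.5326 0.0787 0.4006] 22.95085915815023 {'near_left': np.float64(0.0822), 'near_right': np.float64(0.0827), 'far_left': np.float64(0.0747), 'far_right': np.float64(0.0749), 'left_end': np.float64(0.0821), 'right_end': np.float64(0.0756)} 0.5338050384413732
near_left [0.4599 0.099  0.0822]
near_right [0.4966 0.0124 0.0827]
far_left [0.5686 0.145  0.0747]
far_right [0.6052 0.0584 0.0749]
left_end [0.4998 0.156  0.0821]
right_end [0.5653 0.0013 0.0756]
[[-1.0, -0.2], [0.2, -0.5], [-1.0, -0.2], [-0.0, -0.5], [-0.5, -0.4], [-0.5, -0.5], [-0.2, 0.1], [-0.5, 0.7], [-0.5, 0.2], [-0.5, 0.8], [-0.6, 0.5], [-0.5, 0.7]]
```

```bash
cat > go.py <<'E'
from h import *
import sys
YAW=.4006;C=np.array([.5326,.0787])
def target(p):
    c,s=np.cos(YAW),np.sin(YAW);a,b=L[p]
    return C+[c*a-s*b,s*a+c*b]
if __name__=='__main__':
    o=ctrl.get_obs();M=R.from_rotvec(o['tool_rot']).as_matrix()
    print('t',round(o['t'],3),'pos',o['tool_pos'].round(4),'F',o['contact_force'].round(1),'open',round(o['opening'],4))
    print('tool axes x',M[:,0].round(3),'y',M[:,1].round(3),'z',M[:,2].round(3))
    print('yaw of tool y rel tub y deg',((np.degrees(np.arctan2(M[1,1],M[0,1])-YAW-np.pi/2)+90)%180-90).round(2))
    p=sys.argv[1];z=float(sys.argv[2]);d=np.r_[target(p),z]-o['tool_pos']
    print(p,'world d',d.round(4),'tool d mm',(M.T@d*1000).round(1))
    # orientation making tool x straight down with tool y along tub y (or 180)
    for sg in(1,-1):
        y=sg*np.array([-np.sin(YAW),np.cos(YAW),0]);x=np.array([0,0,-1.]);T=np.stack([x,y,np.cross(x,y)],1)
        print('turn',sg,np.degrees(R.from_matrix(M.T@T).as_rotvec()).round(2))
E
python3 go.py near_left .2
```

```text
t 1.35 pos [0.2756 0.5609 0.1995] F [-1.4  0.2  0.4] open 0.0853
tool axes x [-0. -0. -1.] y [ 0.441  0.897 -0.   ] z [ 0.897 -0.441 -0.   ]
yaw of tool y rel tub y deg -49.12
near_left world d [ 0.1843 -0.4619  0.0005] tool d mm [  -0.5 -333.3  369.1]
turn 1 [-49.12  -0.     0.  ]
turn -1 [130.88   0.     0.  ]
```

```bash
python3 -m handwheel '[[0,[0,-0.026,0.0288],[0,0,0]],[0,[0,-0.026,0.0288],[0,0,0]],[0,[0,-0.026,0.0288],[0,0,0]],[0,[0,-0.026,0.0288],[0,0,0]],[0,[0,-0.026,0.0288],[0,0,0]],[0,[0,-0.026,0.0288],[0,0,0]],[0,[0,-0.026,0.0288],[0,0,0]],[0,[0,-0.026,0.0288],[0,0,0]],[0,[0,-0.026,0.0288],[0,0,0]],[0,[0,-0.026,0.0288],[0,0,0]]]' 40
python3 -m handwheel '[[0,[0,-0.026,0.0288],[0,0,0]],[0,[0,-0.026,0.0288],[0,0,0]],[0,[0,0,0],[-7,0,0]],[0,[0,0,0],[-7,0,0]],[0,[0,0,0],[-7,0,0]],[0,[0,0,0],[-7,0,0]],[0,[0,0,0],[-7,0,0]],[0,[0,0,0],[-7,0,0]],[0,[0,0,0],[-7,0,0]],[0,[0,0,0],[0,0,0]]]'
python3 go.py near_left .1
```

```text
t: 2.18
tool_pos: [0.4198, 0.1988, 0.1998]
tool_rot: [0.358, 1.54, -0.357]
contact_force: [0.0, -1.1, 0.4]
opening: -0.0002
t: 3.02
tool_pos: [0.4482, 0.1284, 0.1996]
tool_rot: [-0.314, 1.548, 0.314]
contact_force: [0.5, -0.5, -0.1]
opening: -0.0
t 3.017 pos [0.4482 0.1284 0.1996] F [ 0.5 -0.5 -0.1] open -0.0
tool axes x [ 0.  0. -1.] y [-0.39   0.921 -0.   ] z [0.921 0.39  0.   ]
yaw of tool y rel tub y deg -0.02
near_left world d [ 0.0117 -0.0295 -0.0996] tool d mm [ 99.6 -31.7  -0.7]
turn 1 [-0.02  0.01  0.  ]
turn -1 [ 1.7998e+02  0.0000e+00 -2.0000e-02]
```

```bash
python3 -m handwheel '[[0,[0.02,-0.016,0],[0,0,0]],[0,[0.03,-0.0157,-0.0007],[0,0,0]],[0,[0.03,0,0],[0,0,0]],[0,[0.0,0,0],[0,0,0]]]'
python3 - <<'E'
from h import *
from go import target
o=ctrl.get_obs();im=ctrl.get_image('wrist');c=cam('wrist',o)
for p in P:print(p,proj(c,np.r_[target(p),.083]).round(1),proj(c,np.r_[target(p),.076]).round(1))
print([(a.round(1),s) for a,s in yellow(im) if s>20])
cv2.imwrite('pics/w1.png',im[:,:,::-1])
E
python3 go.py near_left .083
```

```text
t: 3.35
tool_pos: [0.4555, 0.0982, 0.1131]
tool_rot: [-0.308, 1.56, 0.311]
contact_force: [-0.8, -0.1, -1.7]
opening: 0.0002
near_left [319.4 265.8] [319.4 262. ]
near_right [174.  266.9] [178.3 263. ]
far_left [320.5 412.9] [320.5 405.8]
far_right [195.  413.9] [198.2 406.8]
left_end [373.  344.3] [371.5 338.6]
right_end [132.2 346.2] [137.3 340.4]
[(array([171.7, 266.1]), np.int32(315)), (array([136.8, 339.6]), np.int32(239)), (array([320.7, 405.1]), np.int32(188)), (array([201.9, 407.6]), np.int32(47))]
t 3.4 pos [0.4571 0.0987 0.1162] F [ 0.2 -0.2 -0.1] open -0.0002
tool axes x [-0.008 -0.    -1.   ] y [-0.385  0.923  0.003] z [ 0.923  0.385 -0.007]
yaw of tool y rel tub y deg -0.29
near_left world d [ 0.0029  0.0003 -0.0332] tool d mm [33.1 -0.9  3. ]
turn 1 [-0.29 -0.41 -0.15]
turn -1 [179.71  -0.24   0.64]
```

View pics/w1.png

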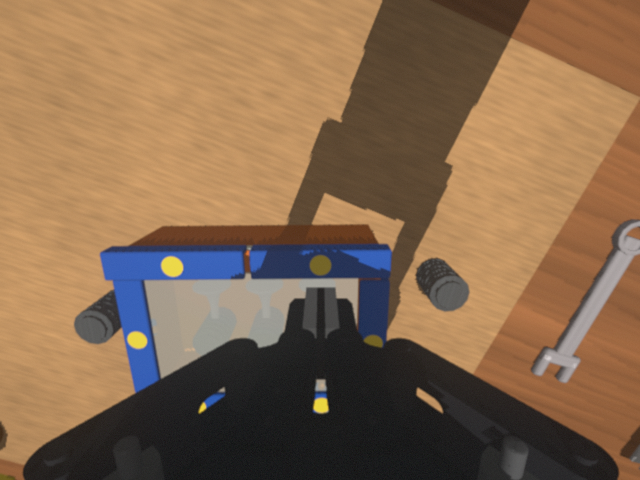

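The dots at (172,266), (137,340) and (321,405) match the fit's predictions, so I'll let the arm settle and then descend.

```bash
python3 -m handwheel '[[0,[0.02,0,0],[0,0,0]],[0,[0,0,0],[0,0,0]],[0,[0,0,0],[0,0,0]],[0,[0,0,0],[0,0,0]]]'
python3 go.py near_left .083
```

```text
t: 3.73
tool_pos: [0.461, 0.0993, 0.1016]
tool_rot: [-0.313, 1.545, 0.312]
contact_force: [0.2, -0.2, -0.1]
opening: 0.0003
t 3.733 pos [0.461  0.0993 0.1016] F [ 0.2 -0.2 -0.1] open 0.0003
tool axes x [ 0.003  0.    -1.   ] y [-0.388  0.922 -0.001] z [0.922 0.388 0.003]
yaw of tool y rel tub y deg -0.13
near_left world d [-0.001  -0.0003 -0.0186] tool d mm [18.6  0.1 -1.1]
turn 1 [-0.13  0.14  0.05]
turn -1 [ 1.7987e+02  8.0000e-02 -2.3000e-01]
```

```bash
python3 -m handwheel '[[0,[0.008,0,-0.0005],[0,0,0]],[0,[0.007,0,0],[0,0,0]],[0,[0.001,0,0],[0,0,0]],[0,[0.001,0,0],[0,0,0]],[0,[0.001,0,0],[0,0,0]],[0,[0.001,0,0],[0,0,0]],[0,[0.001,0,0],[0,0,0]],[0,[0,0,0],[0,0,0]]]'
python3 go.py near_left .076
```

```text
t: 4.4
tool_pos: [0.4594, 0.0988, 0.0794]
tool_rot: [-0.312, 1.548, 0.312]
contact_force: [0.8, 0.3, -0.1]
opening: -0.0002
t 4.4 pos [0.4594 0.0988 0.0794] F [ 0.8  0.3 -0.1] open -0.0002
tool axes x [-0. -0. -1.] y [-0.388  0.922  0.   ] z [ 0.922  0.388 -0.   ]
yaw of tool y rel tub y deg -0.13
near_left world d [ 0.0006  0.0002 -0.0034] tool d mm [ 3.4 -0.   0.6]
turn 1 [-0.13 -0.01 -0.  ]
turn -1 [ 1.7987e+02 -0.0000e+00  1.0000e-02]
```

```bash
python3 -m handwheel '[[0,[0.001,0,0],[0,0,0]],[0,[0.001,0,0],[0,0,0]],[0,[0,0,0],[0,0,0]]]'
python3 -m handwheel '[[0,[0.001,0,0],[0,0,0]],[0,[0.001,0,0],[0,0,0]],[0,[0,0,0],[0,0,0]]]'
python3 -m handwheel '[[0,[0.001,0,0],[0,0,0]],[0,[0.0005,0,0],[0,0,0]],[0,[0,0,0],[0,0,0]]]'
```

```text
t: 4.65
tool_pos: [0.4593, 0.0988, 0.0773]
tool_rot: [-0.313, 1.548, 0.313]
contact_force: [0.5, -0.3, 0.2]
opening: 0.0001
t: 4.9
tool_pos: [0.4592, 0.0988, 0.0752]
tool_rot: [-0.312, 1.549, 0.313]
contact_force: [-0.6, 0.6, -0.1]
opening: -0.0
t: 5.15
tool_pos: [0.4593, 0.0988, 0.0738]
tool_rot: [-0.312, 1.548, 0.313]
contact_force: [0.2, -0.4, -0.3]
opening: -0.0001
```

No force has built up even below the shut height, so I need to look.

```bash
python3 - <<'E'
from h import *
o=ctrl.get_obs();print(o['contact_force'].round(1),o['wrist_torque'].round(2))
a=ctrl.get_image('scene');b=ctrl.get_image('side')
cv2.imwrite('pics/p1.png',np.hstack([cv2.resize(a[150:280,290:450],(640,520))[:520,:400],cv2.resize(b[215:345,270:370],(400,520))])[:,:,::-1])
cv2.imwrite('pics/w2.png',ctrl.get_image('wrist')[:,:,::-1])
E
```

```text
[ 0.2 -0.4 -0.3] [-0.05 -0.04 -0.01]
```

View pics/p1.png

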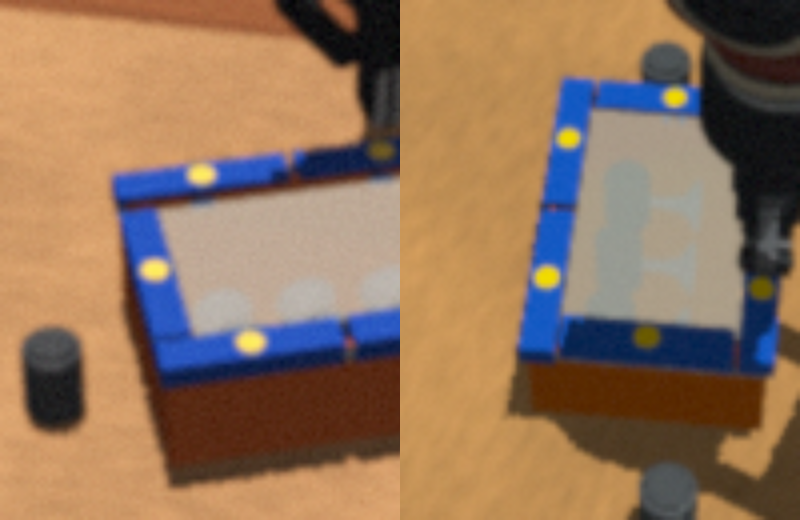

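View pics/w2.png

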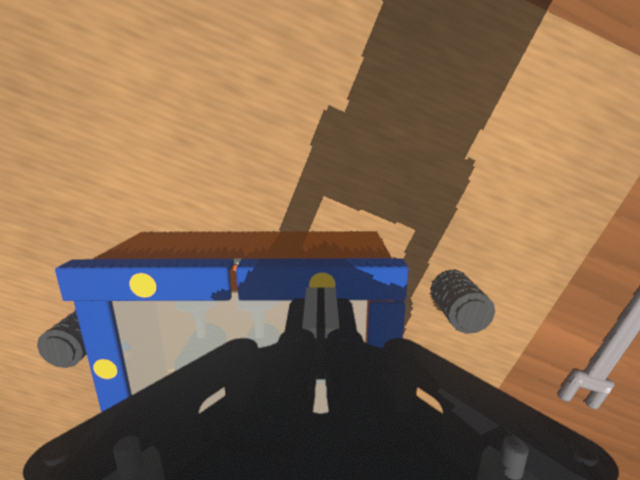

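```bash
python3 - <<'E'
from h import *
from go import target
o=ctrl.get_obs();X=o['tool_pos']
for n in('scene','side','wrist'):
    c=cam(n,o);print(n,'tcp',proj(c,X).round(1),'+-11 along toolz',proj(c,X+[.01,.0043,0]).round(1),proj(c,X-[.01,.0043,0]).round(1),[(p,proj(c,np.r_[target(p),z]).round(1).tolist()) for p in('near_left','near_right') for z in(.083,.076)])
for n in('scene','side'):
    im=ctrl.get_image(n);print([(a.round(1).tolist(),int(s)) for a,s in yellow(im) if 4<s<40])
    u,v=proj(cam(n),X).astype(int);cv2.imwrite(f'pics/z{n}.png',cv2.resize(im[v-25:v+25,u-30:u+30],(600,500),interpolation=0)[:,:,::-1])
im=ctrl.get_image('wrist');cv2.imwrite('pics/zw.png',cv2.resize(im[240:340,260:380],(600,500),interpolation=0)[:,:,::-1])
E
```

```text
scene tcp [383.7 189.7] +-11 along toolz [385.1 193. ] [382.4 186.4] [('near_left', [384.0, 186.6]), ('near_left', [383.8, 189.1]), ('near_right', [340.0, 192.3]), ('near_right', [340.0, 194.8])]
side tcp [359.5 288.8] +-11 along toolz [354.5 288.4] [364.5 289.2] [('near_left', [359.4, 286.6]), ('near_left', [359.3, 288.3]), ('near_right', [361.9, 252.0]), ('near_right', [361.7, 253.8])]
wrist tcp [321.2 278.2] +-11 along toolz [321.3 295.8] [321.1 260. ] [('near_left', [321.2, 286.1]), ('near_left', [321.2, 280.6]), ('near_right', [145.0, 286.5]), ('near_right', [151.3, 281.0])]
[([339.8, 192.9], 15), ([328.2, 217.0], 16), ([399.9, 228.4], 17), ([352.0, 235.0], 17)]
[([338.3, 238.7], 15), ([311.7, 249.3], 15), ([133.3, 280.5], 12), ([306.3, 283.9], 24)]
```

View pics/zscene.png

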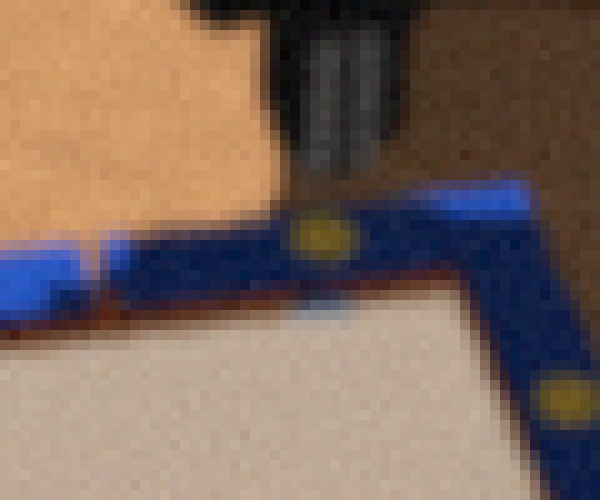

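View pics/zside.png

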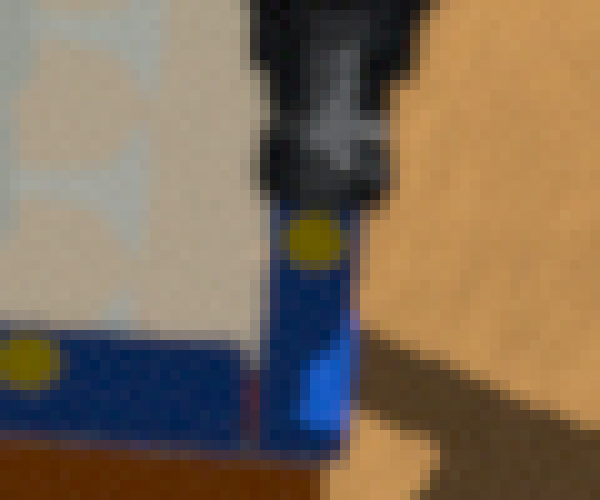

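View pics/zw.png

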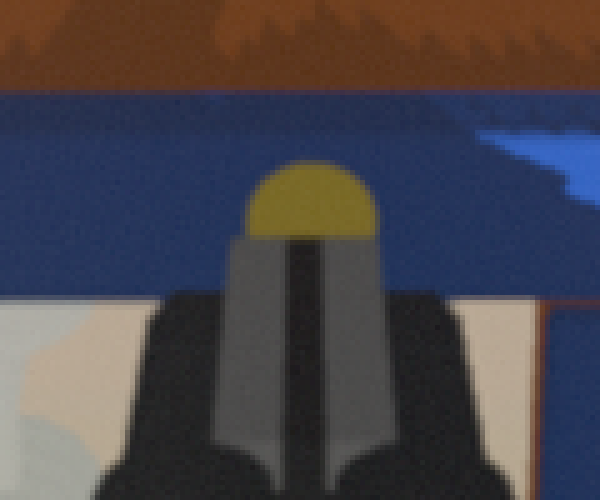

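The tip appears about 15–20 mm above the dot in every view. In the side crop it is at (325,205) and the dot at (315,240). The section is untouched, so the tips evidently end above the reported TCP. I'll keep going down in small steps and watch the force.

```bash
python3 -m handwheel '[[0,[0.002,0,0.001],[0,0,0]],[0,[0.002,0,0],[0,0,0]],[0,[0,0,0],[0,0,0]]]' | grep -E "pos|force"
python3 -m handwheel '[[0,[0.002,0,0],[0,0,0]],[0,[0.001,0,0],[0,0,0]],[0,[0,0,0],[0,0,0]]]'| grep -E "pos|force"
python3 -m handwheel '[[0,[0.001,0,0],[0,0,0]],[0,[0.001,0,0],[0,0,0]],[0,[0,0,0],[0,0,0]]]'| grep -E "pos|force"
```

```text
tool_pos: [0.46, 0.0991, 0.0694]
contact_force: [0.9, 0.9, 0.1]
tool_pos: [0.46, 0.0992, 0.0666]
contact_force: [0.2, 0.4, -0.4]
tool_pos: [0.4602, 0.0991, 0.0648]
contact_force: [0.4, -0.8, 0.2]
```

```bash
python3 -m handwheel '[[0,[0.001,0,0],[0,0,0]],[0,[0.001,0,0],[0,0,0]],[0,[0,0,0],[0,0,0]]]'| grep -E "pos|force"
python3 - <<'E'
from h import *
o=ctrl.get_obs();X=o['tool_pos']
n='side';im=ctrl.get_image(n);a=cv2.resize(im[255:305,330:390],(480,400),interpolation=0)
im=ctrl.get_image('wrist');b=cv2.resize(im[240:340,280:360],(320,400),interpolation=0)
cv2.imwrite('pics/c3.png',np.hstack([a,b])[:,:,::-1])
E
```

```text
tool_pos: [0.4601, 0.0992, 0.0627]
contact_force: [0.9, -0.5, 0.3]
```

View pics/c3.png

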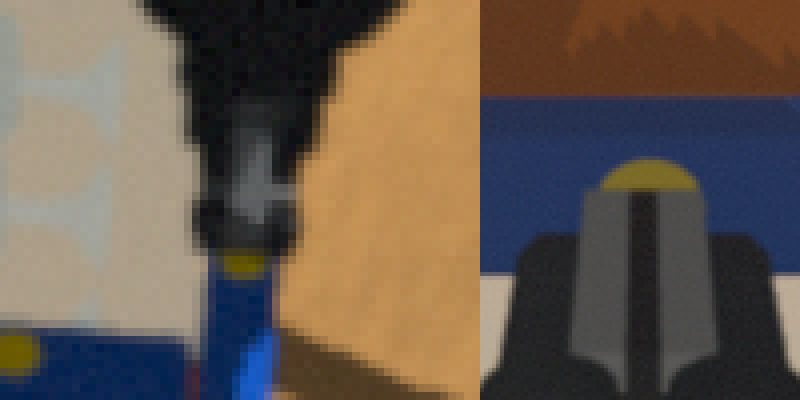

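The tip now covers half of the dot in the side view, and there is still no contact. I'll keep descending.

```bash
for i in 1; do :; done
python3 -m handwheel '[[0,[0.001,0,0],[0,0,0]],[0,[0.001,0,0],[0,0,0]],[0,[0,0,0],[0,0,0]]]'| grep -E "pos|force"
python3 -m handwheel '[[0,[0.001,0,0],[0,0,0]],[0,[0.001,0,0],[0,0,0]],[0,[0,0,0],[0,0,0]]]'| grep -E "pos|force"
python3 -m handwheel '[[0,[0.001,0,0],[0,0,0]],[0,[0.001,0,0],[0,0,0]],[0,[0,0,0],[0,0,0]]]'| grep -E "pos|force"
```

```text
tool_pos: [0.4602, 0.0992, 0.0608]
contact_force: [-0.7, 0.0, -1.3]
tool_pos: [0.4601, 0.0992, 0.0587]
contact_force: [-0.3, 0.8, 0.3]
tool_pos: [0.4602, 0.0991, 0.0567]
contact_force: [-0.3, -0.6, 0.2]
```

```bash
python3 - <<'E'
from h import *
o=ctrl.get_obs();print(o['q'].round(4),o['tool_pos'],o['effort'].round(2))
n='side';im=ctrl.get_image(n);a=cv2.resize(im[255:305,330:390],(480,400),interpolation=0)
im=ctrl.get_image('wrist');b=cv2.resize(im[240:340,280:360],(320,400),interpolation=0)
cv2.imwrite('pics/c4.png',np.hstack([a,b])[:,:,::-1])
cv2.imwrite('pics/w4.png',im[:,:,::-1])
im=ctrl.get_image('scene');cv2.imwrite('pics/s4.png',cv2.resize(im[150:270,300:460],None,fx=4,fy=4,interpolation=0)[:,:,::-1])
E
```

```text
[ 0.0539 -0.1906  2.0922 -0.      1.2404 -1.9152] [0.46015374 0.09914545 0.05673919] [-1.000e-02 -2.556e+01 -3.400e+01 -0.000e+00 -3.000e-02 -0.000e+00]
```

View pics/c4.png

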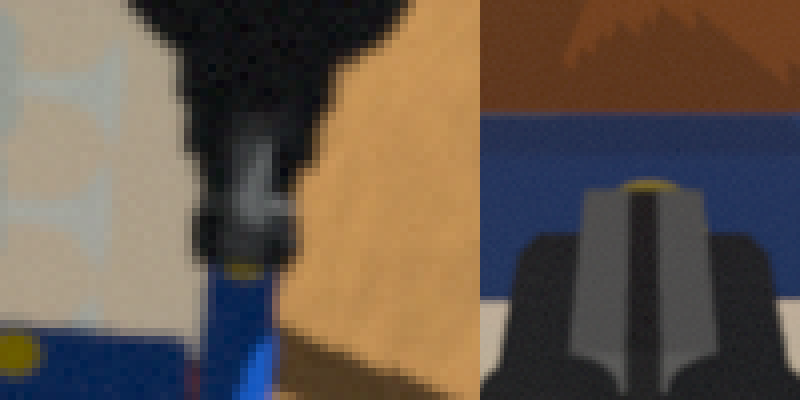

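View pics/s4.png

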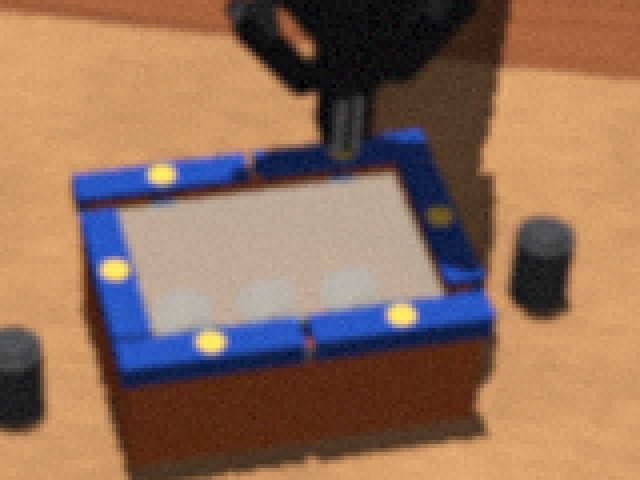

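View pics/w4.png

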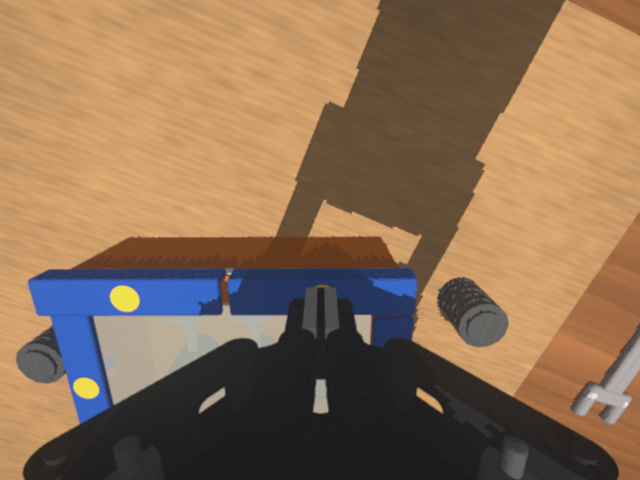

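```bash
python3 -m handwheel '[[0,[0.001,0,0],[0,0,0]],[0,[0.001,0,0],[0,0,0]],[0,[0,0,0],[0,0,0]]]'| grep -E "pos|force"
python3 -m handwheel '[[0,[0.001,0,0],[0,0,0]],[0,[0.001,0,0],[0,0,0]],[0,[0,0,0],[0,0,0]]]'| grep -E "pos|force"
python3 - <<'E'
from h import *
from go import target
o=ctrl.get_obs();c=cam('wrist',o);im=ctrl.get_image('wrist')
print([(p,proj(c,np.r_[target(p),z]).round(1).tolist()) for p,z in(('near_right',.083),('right_end',.076))],[(a.round(1).tolist(),int(s)) for a,s in yellow(im) if s>20])
E
```

```text
tool_pos: [0.4601, 0.0992, 0.0547]
contact_force: [0.1, 0.4, 0.3]
tool_pos: [0.4601, 0.0991, 0.0527]
contact_force: [-0.7, -0.7, -0.9]
[('near_right', [122.3, 304.5]), ('right_end', [81.1, 395.2])] [([119.6, 302.4], 582), ([80.9, 393.3], 391)]
```

```bash
python3 -m handwheel '[[0,[0.001,0,0],[0,0,0]],[0,[0.001,0,0],[0,0,0]],[0,[0,0,0],[0,0,0]]]'| grep -E "pos|force"
python3 -m handwheel '[[0,[0.001,0,0],[0,0,0]],[0,[0.001,0,0],[0,0,0]],[0,[0,0,0],[0,0,0]]]'| grep -E "pos|force"
python3 - <<'E'
from h import *
n='side';im=ctrl.get_image(n);a=cv2.resize(im[255:305,330:390],(480,400),interpolation=0)
im=ctrl.get_image('wrist');b=cv2.resize(im[240:340,280:360],(320,400),interpolation=0)
cv2.imwrite('pics/c5.png',np.hstack([a,b])[:,:,::-1])
E
```

```text
tool_pos: [0.4605, 0.0991, 0.0513]
contact_force: [-0.3, -0.0, 2.1]
tool_pos: [0.4605, 0.0992, 0.0497]
contact_force: [-2.0, -0.7, 2.6]
```

View pics/c5.png

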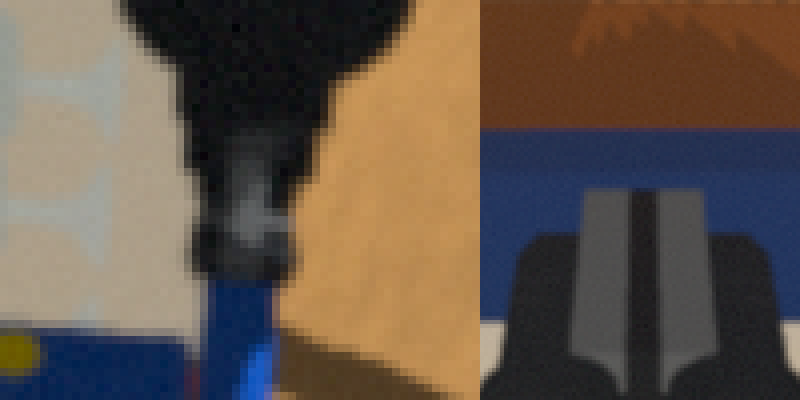

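Contact starts at a reported TCP z of about 0.052, with force building upwards.

```bash

python3 -m handwheel '[[0,[0.001,0,0],[0,0,0]],[0,[0.001,0,0],[0,0,0]],[0,[0,0,0],[0,0,0]]]'| grep -E "pos|force"
python3 -m handwheel '[[0,[0.001,0,0],[0,0,0]],[0,[0.001,0,0],[0,0,0]],[0,[0,0,0],[0,0,0]]]'| grep -E "pos|force"
python3 -m handwheel '[[0,[0.001,0,0],[0,0,0]],[0,[0.001,0,0],[0,0,0]],[0,[0,0,0],[0,0,0]]]'| grep -E "pos|force"
```

```text
tool_pos: [0.46, 0.0991, 0.0463]
contact_force: [0.0, 0.6, -0.2]
tool_pos: [0.46, 0.0991, 0.0444]
contact_force: [0.1, -1.1, 0.2]
tool_pos: [0.4603, 0.0992, 0.0441]
contact_force: [-4.7, -0.0, 9.0]
```

That one snapped: the force dropped at about 0.047, then there was a hard stop at 0.044. On to near_right, 94 mm along -y.

```bash

python3 -m handwheel '[[0,[-0.01,0,0],[0,0,0]],[0,[-0.01,0,0],[0,0,0]],[0,[0,-0.024,0],[0,0,0]],[0,[0,-0.03,0],[0,0,0]],[0,[0,-0.03,0],[0,0,0]],[0,[0,-0.01,0],[0,0,0]],[0,[0,0,0],[0,0,0]],[0,[0,0,0],[0,0,0]],[0,[0,0,0],[0,0,0]]]'| grep -E "pos|force"
python3 go.py near_right .052
python3 - <<'E'
from h import *
im=ctrl.get_image('scene');cv2.imwrite('pics/s6.png',cv2.resize(im[150:270,300:460],None,fx=4,fy=4,interpolation=0)[:,:,::-1])
print([(a.round(1).tolist(),int(s)) for a,s in yellow(im) if 4<s<40])
im=ctrl.get_image('side');
print([(a.round(1).tolist(),int(s)) for a,s in yellow(im) if 4<s<40])
E
```

```text
tool_pos: [0.4964, 0.0134, 0.063]
contact_force: [-0.9, -0.3, -0.5]
t 10.1 pos [0.4964 0.0134 0.063 ] F [-0.9 -0.3 -0.5] open -0.0001
tool axes x [-0.     0.001 -1.   ] y [-0.388  0.921  0.001] z [ 0.921  0.388 -0.   ]
yaw of tool y rel tub y deg -0.09
near_right world d [ 0.0002 -0.001  -0.011 ] tool d mm [11.  -1.  -0.2]
turn 1 [-0.09 -0.01 -0.04]
turn -1 [ 1.7991e+02 -6.0000e-02  1.0000e-02]
[([409.2, 203.4], 14), ([399.9, 228.4], 17), ([352.0, 234.9], 16)]
[([311.7, 249.3], 15), ([133.4, 280.6], 11), ([306.3, 283.9], 24), ([331.3, 298.7], 24)]
```

View pics/s6.png

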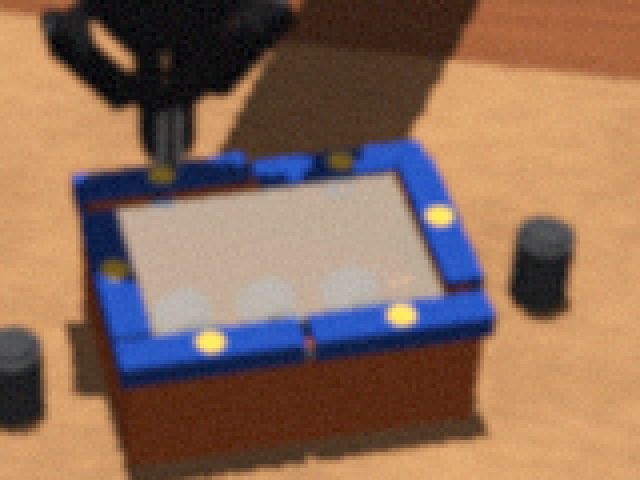

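The near_left dot has dropped (crop 340,160, gap gone), the section is down and the tub hasn't moved. The tip is now above near_right at (165,165).

```bash

python3 -m handwheel '[[0,[0.009,-0.001,0],[0,0,0]],[0,[0.001,0,0],[0,0,0]],[0,[0.001,0,0],[0,0,0]],[0,[0.001,0,0],[0,0,0]],[0,[0.001,0,0],[0,0,0]],[0,[0.001,0,0],[0,0,0]],[0,[0,0,0],[0,0,0]]]'| grep -E "pos|force"
python3 -m handwheel '[[0,[0.001,0,0],[0,0,0]],[0,[0.001,0,0],[0,0,0]],[0,[0,0,0],[0,0,0]]]'| grep -E "pos|force"
python3 -m handwheel '[[0,[0.001,0,0],[0,0,0]],[0,[0.001,0,0],[0,0,0]],[0,[0.001,0,0],[0,0,0]],[0,[0,0,0],[0,0,0]]]'| grep -E "pos|force"
```

```text
tool_pos: [0.4971, 0.012, 0.0493]
contact_force: [-1.3, 0.2, 3.5]
tool_pos: [0.4971, 0.0116, 0.0465]
contact_force: [-0.3, -0.3, -0.4]
tool_pos: [0.4971, 0.0115, 0.0442]
contact_force: [-2.5, 0.0, 3.8]
```

```bash

python3 -m handwheel '[[0,[-0.01,0,0],[0,0,0]],[0,[-0.011,0,0],[0,0,0]],[0,[0,0.03,0.014],[0,0,0]],[0,[0,0.034,0.015],[0,0,0]],[0,[0,0.034,0.015],[0,0,0]],[0,[0,0.033,0.015],[0,0,0]],[0,[0,0,0],[0,0,0]],[0,[0,0,0],[0,0,0]],[0,[0,0,0],[0,0,0]]]'| grep -E "pos|force"
python3 go.py left_end .052
python3 - <<'E'
from h import *
im=ctrl.get_image('scene');cv2.imwrite('pics/s7.png',cv2.resize(im[150:270,300:460],None,fx=4,fy=4,interpolation=0)[:,:,::-1])
E
```

```text
tool_pos: [0.5011, 0.1551, 0.0657]
contact_force: [-0.9, -1.1, -0.1]
t 12.117 pos [0.5011 0.1551 0.0657] F [-0.9 -1.1 -0.1] open -0.0004
tool axes x [ 0.001 -0.    -1.   ] y [-0.389  0.921 -0.001] z [0.921 0.389 0.001]
yaw of tool y rel tub y deg -0.09
left_end world d [-0.0012  0.0009 -0.0137] tool d mm [13.7  1.3 -0.8]
turn 1 [-0.09  0.04  0.04]
turn -1 [ 1.7991e+02  6.0000e-02 -7.0000e-02]
```

View pics/s7.png

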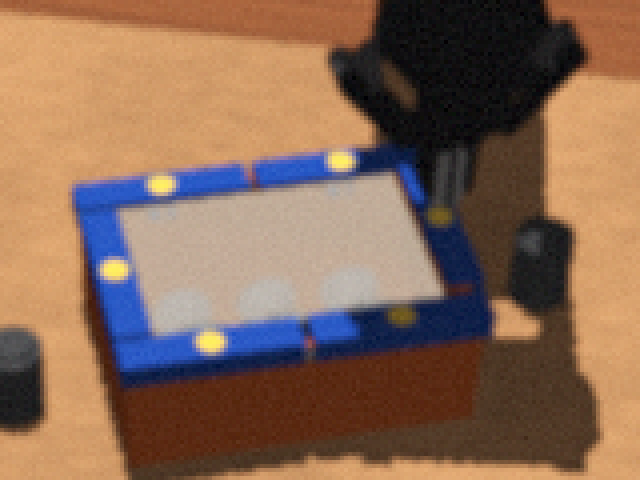

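Both near sections are down, with dots at (161,184) and (341,160), and the tip is over left_end.

```bash

python3 -m handwheel '[[0,[0.011,0.001,-0.001],[0,0,0]],[0,[0.001,0,0],[0,0,0]],[0,[0.001,0,0],[0,0,0]],[0,[0.001,0,0],[0,0,0]],[0,[0.001,0,0],[0,0,0]],[0,[0.001,0,0],[0,0,0]],[0,[0,0,0],[0,0,0]]]'| grep -E "pos|force"
python3 -m handwheel '[[0,[0.001,0,0],[0,0,0]],[0,[0.001,0,0],[0,0,0]],[0,[0,0,0],[0,0,0]]]'| grep -E "pos|force"
python3 -m handwheel '[[0,[0.001,0,0],[0,0,0]],[0,[0.001,0,0],[0,0,0]],[0,[0.001,0,0],[0,0,0]],[0,[0,0,0],[0,0,0]]]'| grep -E "pos|force"
```

```text
tool_pos: [0.4994, 0.155, 0.0492]
contact_force: [-2.6, -0.7, 3.2]
tool_pos: [0.4993, 0.1556, 0.0464]
contact_force: [0.0, -0.2, -0.5]
tool_pos: [0.4994, 0.1558, 0.0442]
contact_force: [-1.7, -0.5, 3.4]
```

Snapped as well. The other three looked shut, but I'll press them too as a check, starting with far_left.

```bash

python3 -m handwheel '[[0,[-0.01,0,0],[0,0,0]],[0,[-0.011,0,0],[0,0,0]],[0,[0,-0.017,0.029],[0,0,0]],[0,[0,-0.02,0.03],[0,0,0]],[0,[0,0,0],[0,0,0]],[0,[0,0,0],[0,0,0]],[0,[0,0,0],[0,0,0]]]'| grep -E "pos|force"
python3 go.py far_left .052
python3 -m handwheel '[[0,[0.01,0,0],[0,0,0]],[0,[0.002,0,0],[0,0,0]],[0,[0.002,0,0],[0,0,0]],[0,[0.001,0,0],[0,0,0]],[0,[0.001,0,0],[0,0,0]],[0,[0,0,0],[0,0,0]]]'| grep -E "pos|force"
python3 -m handwheel '[[0,[0.001,0,0],[0,0,0]],[0,[0.001,0,0],[0,0,0]],[0,[0.001,0,0],[0,0,0]],[0,[0.001,0,0],[0,0,0]],[0,[0.001,0,0],[0,0,0]],[0,[0,0,0],[0,0,0]]]'| grep -E "pos|force"
```

```text
tool_pos: [0.5681, 0.1446, 0.0655]
contact_force: [-0.0, 0.1, 0.5]
t 13.917 pos [0.5681 0.1446 0.0655] F [-0.   0.1  0.5] open -0.0003
tool axes x [-0.  0. -1.] y [-0.388  0.922  0.   ] z [0.922 0.388 0.   ]
yaw of tool y rel tub y deg -0.14
far_left world d [ 0.0005  0.0004 -0.0135] tool d mm [13.5  0.2  0.6]
turn 1 [-0.14  0.   -0.01]
turn -1 [ 1.7986e+02 -2.0000e-02 -0.0000e+00]
tool_pos: [0.5679, 0.1446, 0.0489]
contact_force: [0.0, 0.2, 0.5]
tool_pos: [0.5683, 0.1446, 0.0442]
contact_force: [-0.3, 0.1, 1.7]
```

far_left was already shut, since there was no contact until 0.044. Next are far_right and right_end.

```bash

python3 -m handwheel '[[0,[-0.01,0,0],[0,0,0]],[0,[-0.011,0,0],[0,0,0]],[0,[0,-0.03,0],[0,0,0]],[0,[0,-0.034,0],[0,0,0]],[0,[0,-0.03,0],[0,0,0]],[0,[0,0,0],[0,0,0]],[0,[0,0,0],[0,0,0]],[0,[0,0,0],[0,0,0]]]'| grep -E "pos|force"
python3 -m handwheel '[[0,[0.01,0,0],[0,0,0]],[0,[0.002,0,0],[0,0,0]],[0,[0.002,0,0],[0,0,0]],[0,[0.001,0,0],[0,0,0]],[0,[0.001,0,0],[0,0,0]],[0,[0,0,0],[0,0,0]]]'| grep -E "pos|force"
python3 -m handwheel '[[0,[0.001,0,0],[0,0,0]],[0,[0.001,0,0],[0,0,0]],[0,[0.001,0,0],[0,0,0]],[0,[0.001,0,0],[0,0,0]],[0,[0.001,0,0],[0,0,0]],[0,[0,0,0],[0,0,0]]]'| grep -E "pos|force"
python3 -m handwheel '[[0,[-0.01,0,0],[0,0,0]],[0,[-0.011,0,0],[0,0,0]],[0,[0,-0.017,-0.029],[0,0,0]],[0,[0,-0.02,-0.03],[0,0,0]],[0,[0,0,0],[0,0,0]],[0,[0,0,0],[0,0,0]],[0,[0,0,0],[0,0,0]]]'| grep -E "pos|force"
python3 go.py right_end .052
```

```text
tool_pos: [0.6048, 0.0581, 0.0658]
contact_force: [0.0, 0.5, -0.4]
tool_pos: [0.6044, 0.0582, 0.0487]
contact_force: [0.1, 0.2, 0.4]
tool_pos: [0.6048, 0.0579, 0.0442]
contact_force: [-1.0, 0.2, 2.0]
tool_pos: [0.5654, 0.0009, 0.0662]
contact_force: [0.8, 0.2, -0.7]
t 17.167 pos [0.5654 0.0009 0.0662] F [ 0.8  0.2 -0.7] open 0.0003
tool axes x [ 0.002  0.    -1.   ] y [-0.387  0.922 -0.001] z [0.922 0.387 0.002]
yaw of tool y rel tub y deg -0.16
right_end world d [-0.0001  0.0004 -0.0142] tool d mm [14.2  0.4  0.1]
turn 1 [-0.16  0.11  0.04]
turn -1 [ 1.7984e+02  6.0000e-02 -1.8000e-01]
```

Now I'll press right_end, then lift clear and back off to check.

```bash

python3 -m handwheel '[[0,[0.01,0,0],[0,0,0]],[0,[0.002,0,0],[0,0,0]],[0,[0.002,0,0],[0,0,0]],[0,[0.001,0,0],[0,0,0]],[0,[0.001,0,0],[0,0,0]],[0,[0,0,0],[0,0,0]]]'| grep -E "pos|force"
python3 -m handwheel '[[0,[0.001,0,0],[0,0,0]],[0,[0.001,0,0],[0,0,0]],[0,[0.001,0,0],[0,0,0]],[0,[0.001,0,0],[0,0,0]],[0,[0.001,0,0],[0,0,0]],[0,[0,0,0],[0,0,0]]]'| grep -E "pos|force"
python3 -m handwheel '[[0,[-0.01,0,0],[0,0,0]],[0,[-0.02,0,0],[0,0,0]],[0,[-0.03,0,0],[0,0,0]],[0,[-0.035,0,0],[0,0,0]],[0,[-0.035,0,-0.02],[0,0,0]],[0,[-0.02,0,-0.03],[0,0,0]],[0,[0,0,-0.03],[0,0,0]],[0,[0,0,-0.03],[0,0,0]],[0,[0,0,-0.02],[0,0,0]],[0,[0,0,0],[0,0,0]]]'| grep -E "pos|force"
python3 - <<'E'
from h import *
o=ctrl.get_obs();print(o['t'])
for n in('scene','side'):
    im=ctrl.get_image(n);cv2.imwrite(f'pics/end_{n}.png',im[:,:,::-1])
    print([(a.round(1).tolist(),int(s)) for a,s in yellow(im) if 4<s<40])
E
```

```text
tool_pos: [0.5645, 0.0012, 0.0486]
contact_force: [-0.6, 0.2, -0.2]
tool_pos: [0.5647, 0.0009, 0.0442]
contact_force: [-1.4, -0.4, 1.7]
tool_pos: [0.4427, -0.0504, 0.1948]
contact_force: [-0.9, 0.4, -1.0]
19.0
[([384.8, 189.8], 13), ([409.1, 205.9], 14), ([328.2, 217.0], 16), ([399.9, 228.4], 17), ([352.2, 234.9], 17)]
[([338.3, 238.7], 15), ([311.7, 249.3], 15), ([133.7, 280.6], 9), ([306.3, 283.9], 24), ([359.8, 288.3], 20), ([331.3, 300.1], 24)]
```

View pics/end_scene.png

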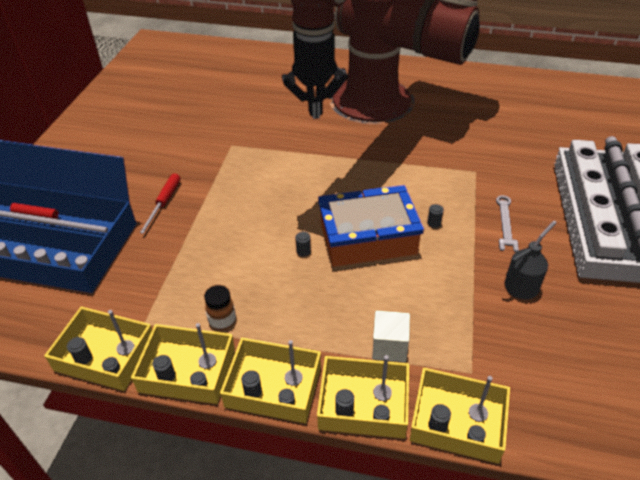

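View pics/end_side.png

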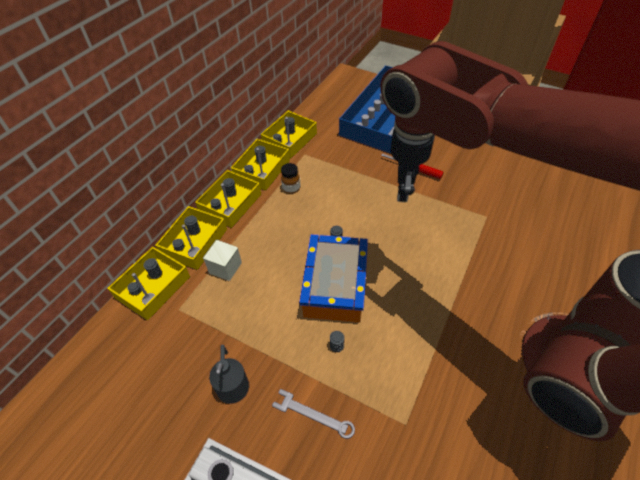

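The near_left and left_end dots have dropped 2–3 px and the tub and bystanders haven't moved. The near_right dot is in shadow, so I'll check it with a looser threshold before handing in.

```bash
python3 - <<'E'
from h import *
from go import target
for n in('scene','side'):
    im=ctrl.get_image(n).astype(int);c=cam(n)
    e=[proj(c,np.r_[target('near_right'),z]) for z in(.083,.076)]
    u,v=e[1].astype(int);w=im[v-9:v+10,u-9:u+10];g=np.clip(w[...,0]+w[...,1]-2*w[...,2],0,None)*(np.abs(w[...,0]-w[...,1])<.35*w[...,0])
    g=g*(g>40);yy,xx=np.mgrid[v-9:v+10,u-9:u+10];m=(np.hypot(xx-u,yy-v)<5)*g
    print(n,'pred proud/shut',e[0].round(1),e[1].round(1),'seen',(m*xx).sum()/m.sum(),(m*yy).sum()/m.sum(),(m>0).sum())
o=ctrl.get_obs();print(o['t'],o['contact_force'].round(1))
E
```

```text
scene pred proud/shut [340.  192.3] [340.  194.8] seen 339.3028878441907 194.17595701813298 38
side pred proud/shut [361.9 252. ] [361.7 253.8] seen 362.06320851940916 252.9670216420474 24
19.2 [0.4 0.1 0.9]
```

```bash
python3 - <<'E'
import cv2,numpy as np
a=cv2.imread('pics/end_scene.png')[170:250,310:430];b=cv2.imread('pics/end_side.png')[225:305,290:390]
f=lambda i:cv2.convertScaleAbs(cv2.resize(i,(400,400 if i.shape[1]==100 else 267),interpolation=2),alpha=1.8)
A=f(a);B=f(b);A=cv2.copyMakeBorder(A,0,133,0,0,0);cv2.imwrite('pics/e2.png',np.hstack([A,B]))
E
```

```text
(no output)
```

View pics/e2.png

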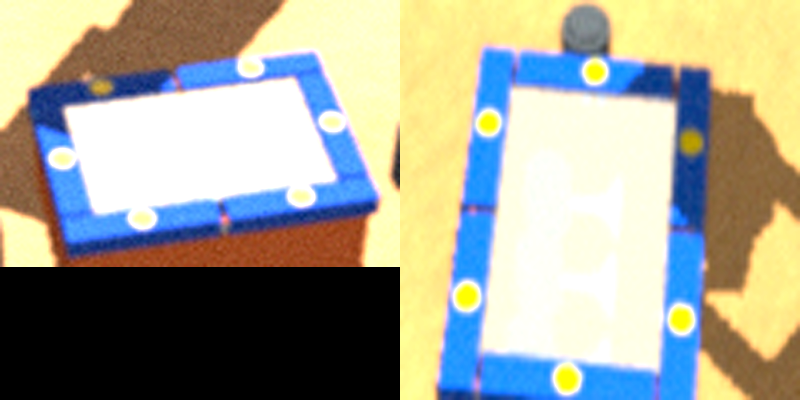

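The near_right dot sits at about (340.6,196) in the scene view and row 253.5 in the side view, which matches shut. The rim is level all the way round, so I'm handing in.

```bash
python3 -c "
from station import ctrl
print(ctrl.finish_job())"
```

```text
the job is handed in; nothing more can be done
None
```

I pressed all six rim sections with the shut fingertips and handed the job in at about 19.2 s. By my last checks all six are shut; the hand-in itself reports no verdict.

- **Sections pressed:** Near left, near right and left end stood proud, and each one gave way and then stopped hard at its shut height. Far left, far right and right end were already shut: I pressed them too and met no contact until that same height.
- **Final pictures:** The dots of the three snapped sections sit 2–3 px lower in the scene view and 1.4–2 px lower in the side view, as predicted for shut. The other three dots, and so the tub, are where they began. The bystanders show no visible movement. The arm stood clear of everything at a height of about 0.19 m.
- **Fingertip offset:** The real fingertip contact was about 32 mm above the reported tool point (TCP), not at it as described. I found contact by stepping down and watching the force and the pictures.
- **Near right check:** Its dot was in shadow in the last pictures, so my automatic reading came out between proud and shut. An enlarged view and the force record both show it shut.

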